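Hang the sink caddy on the rail against its stop

ROBOT

A 6-joint arm with a two-finger parallel gripper is mounted at the origin on a cart in front of the work surface, level with it; the furniture and walls round the work are solid. World frame = base frame: x ahead of the robot, y to its left, z up, the work surface at z = 0. Lengths are in mm, angles in rad, forces in N, time in s.
With the tool pointing down it reaches from about 275 to 750 mm from the base axis. Payload 10.2 kg.
Tool frame: the origin (TCP) lies midway between the tips of the shut fingers; the grasp point (between the pads) lies grasp_offset behind it (grasp_offset is the distance from the TCP to the grasp point, in mm); x points along the fingers, z is the direction in which the jaws open and shut, and the axes are right-handed (so a half turn about x gives the same grasp; the last joint's range is limited). The gripper opens to 85 mm and grips with 20 to 120 N. Pads are 22 mm wide; open, the fingers measure 114 mm over their backs; the gripper's body (76 mm by 85 mm) begins 54 mm behind the grasp point. The pads swing forward as they close: fully open they stand 13 mm farther back than shut.
Start: joints at [0.898, 0.313, 1.498, -0, 1.331, -0.223], TCP at [228.275, 472.78, 203.594] pointing down, gripper open.
Joint ranges: [-2.94, 2.94], [-0.97, 2.17], [0.19, 2.56], [-1.23, 4.37], [0.02, 3.11], [-2.88, 2.88]. Speed limits (rad/s): [2.39, 2.39, 3.01, 3.14, 3.14, 3.14].

INTERFACE

Orientations are given as a unit quaternion [w, x, y, z].
In Python, from rig import sense, capture, calibration, finish_job, grasp_offset gives the robot as it stands.
- The arm moves only by the shell command python3 -m jog 'ROWS' [FORCE]. ROWS is JSON, a list of rows, each an object with "linear": the shift along the tool's x, y, z scaled (see below), a list of three; "rotation": the turn, a rotation vector about the tool's x, y, z scaled (see below), a list of three; "grip": the finger opening in mm, from 0 to 85.4. A call has 1 to 20 rows; each row is the pose to reach, as a shift and turn from the pose measured when the call began, along the tool's axes at that moment; what a row does not reach only later rows make up. The controller multiplies each number of a shift by 0.3 m and each number of a turn by 0.5 rad. A row lasts 1/12 s, in which the tool goes at most 41.7 mm and 7.16 degrees, less where a joint would pass 70% of its speed; a pose out of reach is approached as far as the arm can. A call with a number of a shift or a turn outside -1 to 1 is refused whole. A call with a gripper value outside its range is refused whole. The fingers move at their own pace and stop on an object; FORCE is the grip in N (left out, the last holds). Time passes only in rows, so rows that repeat a pose let the fingers close. It gives the time, the measured TCP pose, the force and the opening at its end, in the units of the state.
- sense(): the state, without advancing time (a new reading comes with each control period).
- capture(name): name is "scene" or "top" or "wrist"; returns (picture, depth): 480x640x3 uint8, red, green, blue; 480x640 float32, mm along the optical axis (not along the pixel's ray), 0 where there is no reading.
- calibration(name): a dict with "intrinsics" (3x3 intrinsics, pixels), "dist" ([k1, k2, p1, p2, k3] as OpenCV has them; the pictures are not rectified), "world_from_camera" (4x4, takes a point from camera to world coordinates). Camera axes: x right, y up, looking along -z (the intrinsics and any distortion apply to the point x, -y, -z); pixel columns grow to the right and rows downward; lengths in mm; the calibration is good to about 2 mm. A picture is of the moment at which its call begins: read the wrist's pose just before it. calibration takes no time and is no camera call; for the wrist camera it gives the pose at the moment of the call.
- finish_job(): hands the job in, once; it reports no verdict.
The state is a dict: "time_s": time; "joints": joint angles; "dq": joint speeds; "tau": joint torques, N m; "eef_pos": TCP position; "ee_rot": TCP orientation; "force": force on the tool from outside, world axes, zero at the start; "wrist_torque": the same for the moment, N m; "grip_width": opening from 0.0 (shut) to 1.0 (fully open).
Only numpy, scipy, OpenCV 4.12 (cv2) and the standard library are available. Lean on these libraries where they do the work, as an engineer would, in place of code of your own. Each camera call takes 0.05 s, during which the arm holds its last target.

TASK

Pick up the white sink caddy by its wooden grip and hang it by both hooks over the top rail of the stand, basket towards you, clear of the side stop on the right; feel for the rail, as its height differs each time. Then slide it along the rail until it clearly pushes in the sprung tip of the side stop, without forcing it, and let it go gently, still touching the tip, so that its weight, which is all on the basket side, neither drops nor swings it. Leave the other things where they are.

Things in the scene. Friction and masses are not known exactly. Their poses are not given: they have to be found in the camera images.
- caddy_grip (a point): Centre of the 12 mm (y) by 24 mm (x) by 52 mm (high) wooden grip atop the white sheet-metal sink caddy. 185 mm above the caddy's underside, 26 mm below the grip's top. Caddy axes: z up, x from its basket to its back, y across. The caddy stands upright on the worktop at the start; it weighs 0.25 to 0.5 kg, centred about 7 mm to -x of this point, 30 mm to -x of the hooks.
- caddy_crown (a point): Inner top of the caddy's two hooks, the surface that rests on the rail; caddy axes. 22 mm to +x of and 35 mm below the grip's centre, 150 mm above the underside. Below it is a throat 15 mm wide in x: at -x the 4 mm back sheet, 100 mm wide, down to the underside; at +x two hook lips 14 mm wide at y = -25 and +25 mm, with flared tips 17 mm to +x and 25 mm below this point.
- caddy_basket (a point): Middle of the underside of the caddy's open basket, 29.5 mm to -x of the grip; caddy axes. The basket is 80 mm (x) by 100 mm (y) by 45 mm high and lies wholly in front (-x) of the hooks and back sheet.
- stand: Rail stand, fixed to the worktop. Origin on the worktop straight below the rails; x points away from the side the caddy hangs on, y along the rails. Top rail: 12 mm round bar at x = 0 from y = -107 to +107 mm. Its height is clamped anew each time and not measured: its top is 206 to 236 mm above the worktop. It holds firm under ordinary loads.
- stand_foot (a point): Middle of the top of the stand's dark foot plate, 10 mm to +x of the stand's origin, 12 mm up; stand axes. Foot 80 mm (x) by 280 mm (y). Uprights at stand x = 0, y = -115 and +115 mm. A lower 12 mm bar runs parallel, 100 mm below the top rail, at stand x = +2 mm; the back sheet of a hung caddy leans on it.
- stop_post: Side stop's dark square post at the stand's -y end (y = -131 mm); origin and axes as the stand's. A rod along +y (x = -9.5, z = 165 mm) ends in an 18 mm rubber tip that meets the edge of the caddy's back sheet, 50 mm from its middle. Tip face between y = -75 and -40 mm, set anew, not measured. The tip is sprung: 0.4 N to start, +0.4 N per mm, firm after 12 mm.
- mug: White mug, 87 mm across, 88 mm high; bystander, to be left where it is. Origin at the middle of its underside.
- tape: Roll of tan tape lying flat, 93 mm across, 25 mm high; bystander, to be left where it is. Origin at the middle of its underside.
- pegA: Red clothes peg lying down, 72x15x12 mm; bystander, to be left where it is. Origin at the middle of its underside.
- pegB: Wooden clothes peg lying down, 72x15x12 mm; bystander, to be left where it is. Origin at the middle of its underside.
- shaker: Salt shaker, 44 mm across, 90 mm high; bystander, to be left where it is. Origin at the middle of its underside.
- key_ring: Bunch of keys lying flat, about 119x91x8 mm; bystander, to be left where it is. Origin at the middle of its underside.

How it is judged:
By the outcome, as a careful person would: the job done as asked, in the order asked, and still so for the second after the job is handed in, with the robot touching nothing.
It also fails if it takes over 72 s, if anything falls off the work surface, if the arm or the gripper's body presses on something with over 40 N, if the wrist force passes 120 N, or if a joint passes its speed limit or range.

## Working session

There is one attempt and no reset: what is moved stays moved. The work goes in short steps, Python scripts to look and compute and a shell command to move; the robot and the scene stay as the last step left them, time stands still between calls to the robot, and variables do not carry over. Pictures are saved under pics/ and viewed, and the job is handed in when it is done.

```bash
ls; mkdir -p pics; python3 - <<'E'
from rig import sense,capture,calibration,grasp_offset
import cv2,numpy as np
print(sense(),grasp_offset)
for n in ["scene","top","wrist"]:
    c=calibration(n); print(n,c)
    p,d=capture(n); cv2.imwrite(f"pics/{n}0.png",p[:,:,::-1]); np.savez(f"{n}0.npz",p=p,d=d,K=c["intrinsics"],D=c["dist"],T=c["world_from_camera"])
E
```

```text
pics
{'time_s': 0.0, 'joints': array([ 8.97622601e-01,  3.13436304e-01,  1.49850686e+00,  2.42392620e-06,
        1.33095859e+00, -2.23438688e-01]), 'dq': array([-0.00130872,  0.00103991, -0.00101302,  0.0013199 , -0.00026761,
       -0.00136477]), 'tau': array([-9.48488305e-04, -4.12273800e+01, -2.59738147e+01, -2.78808184e-04,
        4.39268129e-03, -2.09714938e-05]), 'eef_pos': array([228.06291633, 472.53390621, 203.0158345 ]), 'ee_rot': array([ 0.59846335, -0.37607526,  0.59933748,  0.37577067]), 'force': array([-0.44942452, -0.346247  ,  0.6576172 ]), 'wrist_torque': array([-0.00796595,  0.03822149,  0.01137156]), 'grip_width': 0.9997037418479825} 18.700000000000003
scene {'intrinsics': array([[547.32632494,   0.        , 331.85137531],
       [  0.        , 547.32632494, 236.89908411],
       [  0.        ,   0.        ,   1.        ]]), 'dist': array([-0.14872912,  0.        ,  0.        ,  0.        ,  0.        ]), 'world_from_camera': array([[-1.91902689e-01,  8.21041720e-01, -5.37646586e-01,
        -2.68213826e+02],
       [-9.81413727e-01, -1.60919966e-01,  1.04555538e-
[... 736 characters left out ...]
[ 0.00000000e+00,  0.00000000e+00,  0.00000000e+00,
         1.00000000e+00]])}
wrist {'intrinsics': array([[366.97716709,   0.        , 316.71887573],
       [  0.        , 366.97716709, 232.06344205],
       [  0.        ,   0.        ,   1.        ]]), 'dist': array([-0.07725436,  0.        ,  0.        ,  0.        ,  0.        ]), 'world_from_camera': array([[ 4.34481555e-01, -8.68735337e-01, -2.37749221e-01,
         1.68313693e+02],
       [ 9.00679878e-01,  4.18707809e-01,  1.16015203e-01,
         5.02930967e+02],
       [-1.23905070e-03, -2.64542405e-01,  9.64373258e-01,
         3.73869402e+02],
       [ 0.00000000e+00,  0.00000000e+00,  0.00000000e+00,
         1.00000000e+00]])}
```

View pics/scene0.png

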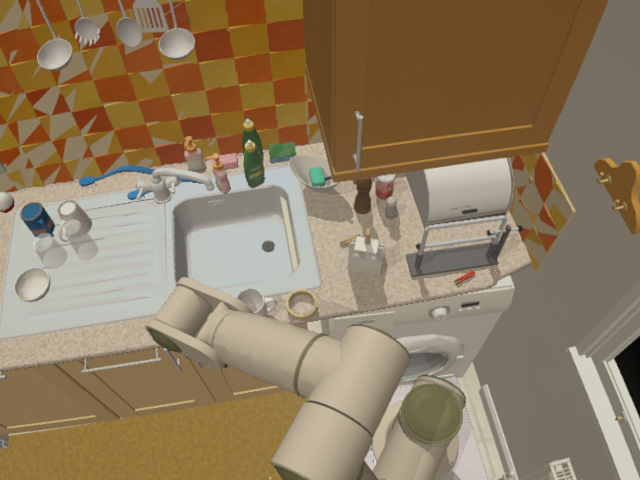

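View pics/top0.png

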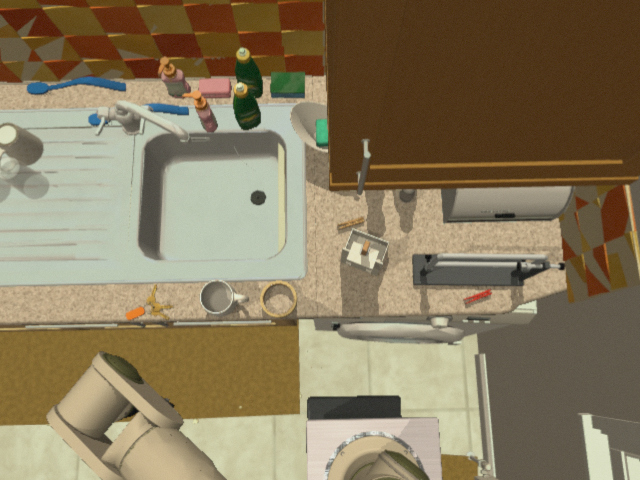

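View pics/wrist0.png

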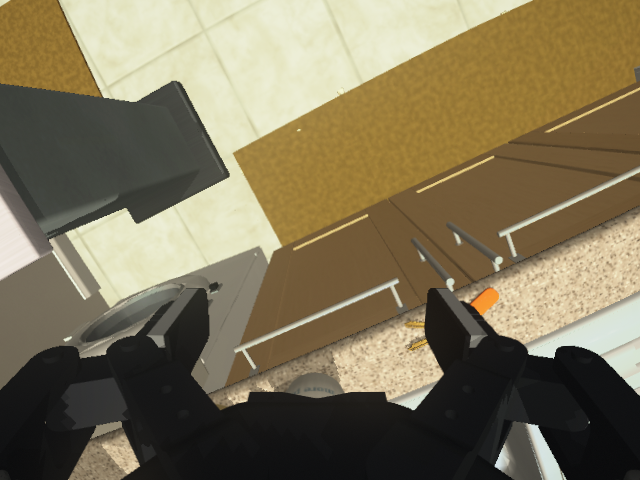

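```bash
cat > h.py <<'E'
import numpy as np,cv2
def load(n):
    z=np.load(n+".npz"); return z
def ray(z,uv):
    uv=np.array(uv,float).reshape(-1,1,2)
    n=cv2.undistortPoints(uv,z["K"],z["D"]).reshape(-1,2)
    return z["T"][:3,3],np.c_[n[:,0],-n[:,1],-np.ones(len(n))]@z["T"][:3,:3].T
def onz(z,uv,h):
    o,r=ray(z,uv); return o+r*((h-o[2])/r[:,2])[:,None]
def cloud(z):
    v,u=np.mgrid[0:480,0:640]; o,r=ray(z,np.stack([u,v],-1).reshape(-1,2))
    P=o+r*z["d"].reshape(-1,1); P[z["d"].reshape(-1)==0]=np.nan
    return P.reshape(480,640,3)
def grab(name,tag):
    from rig import capture,calibration
    c=calibration(name); p,d=capture(name); cv2.imwrite(f"pics/{tag}.png",p[:,:,::-1])
    np.savez(f"{tag}.npz",p=p,d=d,K=c["intrinsics"],D=c["dist"],T=c["world_from_camera"])
def crop(tag,x0,y0,x1,y1,s,out):
    p=load(tag)["p"][y0:y1,x0:x1,::-1]; cv2.imwrite(f"pics/{out}.png",cv2.resize(p,None,fx=s,fy=s,interpolation=cv2.INTER_CUBIC))
E
python3 - <<'E'
from h import *
crop("top0",320,180,580,320,3,"t0c"); crop("scene0",330,180,540,300,3.8,"s0c")
for n in ["top0","scene0"]:
    z=load(n); P=cloud(z); 
    for u,v in ([(366,249),(490,240),(330,300),(440,210),(500,180),(480,265),(430,285)] if n=="top0" else [(367,240),(460,225),(450,260)]): print(n,u,v,P[v,u].round())
E
```

```text
top0 366 249 [522.  16. 205.]
top0 490 240 [ 584. -324.    0.]
top0 330 300 [437.  95.   1.]
top0 440 210 [ 668. -200.   -0.]
top0 500 180 [ 621. -240.  361.]
top0 480 265 [ 496. -256.  122.]
top0 430 285 [ 469. -159.    7.]
scene0 367 240 [521.  20. 178.]
scene0 460 225 [ 629. -325.    1.]
scene0 450 260 [ 501. -247.   14.]
```

View pics/t0c.png

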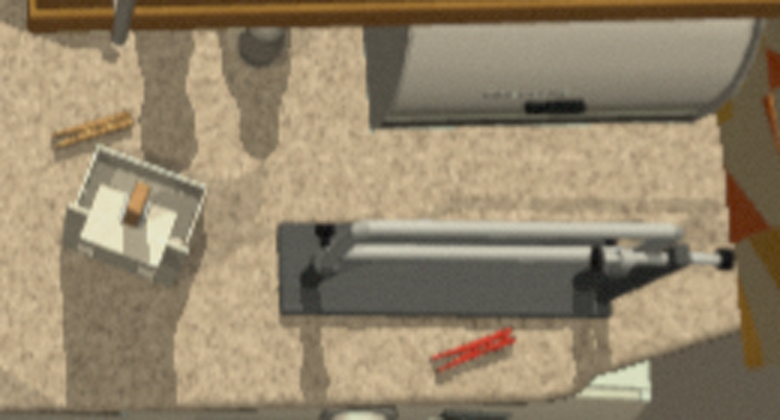

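View pics/s0c.png

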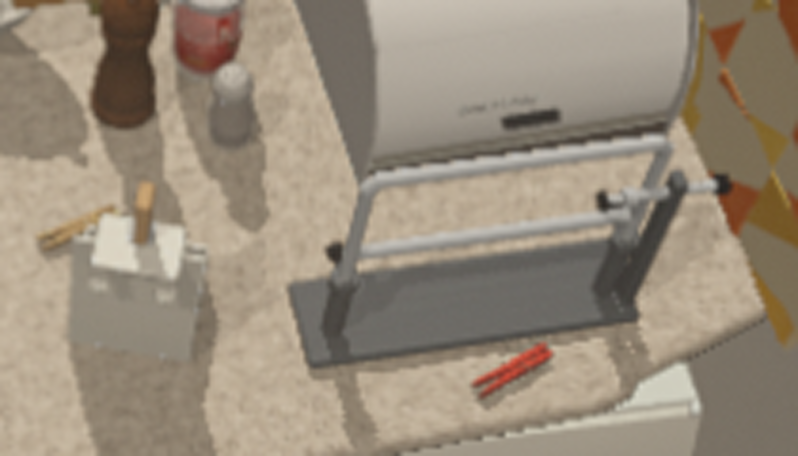

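```bash
python3 - <<'E'
from h import *
for n in ["top0","scene0"]:
    z=load(n); P=cloud(z); hsv=cv2.cvtColor(z["p"],cv2.COLOR_RGB2HSV)
    box=(P[...,0]>420)&(P[...,0]<620)&(P[...,1]>-80)&(P[...,1]<110)
    g=box&(P[...,2]>165)&(P[...,2]<216)
    q=P[g]; print(n,"grip pts",len(q),q.mean(0).round(1),q[:,2].max().round(1))
    t=box&(P[...,2]>200); q=P[t]; print(" top face",len(q),q.mean(0).round(1)); 
    if len(q)>5: print(cv2.minAreaRect(q[:,:2].astype(np.float32)))
    a=box&(P[...,2]>15)&(P[...,2]<165); q=P[a]
    print(" z hist",np.histogram(q[:,2],bins=range(10,170,10)))
    for lo,hi in [(38,50),(140,152),(152,165)]:
        q=P[box&(P[...,2]>lo)&(P[...,2]<hi)]
        if len(q)>5: print(lo,hi,len(q),cv2.minAreaRect(q[:,:2].astype(np.float32)),q.mean(0).round(1))
    # foot
    f=(P[...,0]>420)&(P[...,0]<640)&(P[...,1]<-110)&(P[...,1]>-500)&(P[...,2]>7)&(P[...,2]<17)&(hsv[...,2]<120)
    q=P[f]; print(" foot",len(q),cv2.minAreaRect(q[:,:2].astype(np.float32)),np.median(q[:,2]))
    f=(P[...,0]>420)&(P[...,0]<640)&(P[...,1]<-110)&(P[...,1]>-450)&(P[...,2]>190)&(P[...,2]<250)
    q=P[f];print(" rail",len(q),q.mean(0).round(1),cv2.fitLine(q[:,:2].astype(np.float32),cv2.DIST_HUBER,0,.01,.01).ravel(),np.percentile(q[:,2],[5,50,95]),np.percentile(q[:,1],[1,99]))
    f=(P[...,0]>420)&(P[...,0]<640)&(P[...,1]<-110)&(P[...,1]>-480)&(P[...,2]>145)&(P[...,2]<185)
    q=P[f];print(" stop?",len(q)); print(q.round()[::max(1,len(q)//40)].tolist())
E
```

```text
top0 grip pts 75 [527.7  17.3 200.2] 212.3
 top face 1577 [609.6  34.6 558.9]
((569.1380615234375, 8.309890747070312), (176.44712829589844, 101.68220520019531), 89.94393920898438)
 z hist (array([ 32,  60,  67, 125,  29,  16,  11,  11,  13,  10,  14,  30,  32,
        31, 508]), array([ 10,  20,  30,  40,  50,  60,  70,  80,  90, 100, 110, 120, 130,
       140, 150, 160]))
38 50 139 ((555.942138671875, 5.59625244140625), (99.94734954833984, 85.80121612548828), 67.3592758178711) [570.7   0.6  44.3]
140 152 98 ((521.647216796875, 20.544464111328125), (95.6618423461914, 46.12094497680664), 67.51982116699219) [517.2  23.  149.5]
152 165 454 ((521.01953125, 20.03903579711914), (98.2660903930664, 45.923606872558594), 68.15234375) [519.3  20.2 155.6]
 foot 2145 ((550.3658447265625, -299.76483154296875), (365.3315124511719, 172.4053497314453), 89.38392639160156) 12.338715127202704
 rail 635 [ 496.9 -250.3  223.7] [ 3.1679887e-02  9.9949807e-01  4.9663959e+02 -2.5039291e+02] [215.22992166 224.84651571 228.99394133] [-372.17071754 -136.73982845]
 stop? 325
[[502.0, -136.0, 178.0], [494.0, -365
[... 2410 characters left out ...]
.0], [492.0, -332.0, 169.0], [485.0, -354.0, 172.0], [486.0, -371.0, 166.0], [479.0, -382.0, 174.0], [480.0, -400.0, 168.0], [478.0, -415.0, 166.0], [474.0, -430.0, 167.0], [488.0, -334.0, 170.0], [484.0, -347.0, 172.0], [483.0, -363.0, 169.0], [483.0, -380.0, 164.0], [480.0, -405.0, 161.0], [486.0, -324.0, 170.0], [485.0, -340.0, 166.0], [483.0, -355.0, 165.0], [488.0, -383.0, 150.0], [491.0, -326.0, 157.0], [481.0, -345.0, 166.0], [484.0, -381.0, 151.0], [482.0, -324.0, 165.0], [479.0, -385.0, 153.0], [478.0, -325.0, 165.0], [474.0, -389.0, 153.0], [499.0, -138.0, 179.0], [496.0, -137.0, 179.0], [498.0, -139.0, 170.0], [497.0, -143.0, 165.0], [497.0, -138.0, 157.0], [496.0, -141.0, 152.0]]
```

```bash
python3 - <<'E'
from h import *
for n in ["top0","scene0"]:
    z=load(n); P=cloud(z); hsv=cv2.cvtColor(z["p"],cv2.COLOR_RGB2HSV)
    f=(P[...,0]>420)&(P[...,0]<600)&(P[...,1]<-90)&(P[...,1]>-420)&(P[...,2]>6)&(P[...,2]<20)&(hsv[...,1]<90)&(hsv[...,2]<120)
    m=cv2.morphologyEx(f.astype(np.uint8),cv2.MORPH_OPEN,np.ones((3,3)))
    k,l,s,c=cv2.connectedComponentsWithStats(m); print(s[1:6])
    ok=np.isin(l,[i for i in range(1,k) if s[i,4]>30])
    v,u=np.nonzero(ok); q=onz(z,np.c_[u,v],12)[:,:2]
    print(n,cv2.minAreaRect(q.astype(np.float32)))
    # rail points: robust
    for lo,hi in [(205,245),(105,140)]:
        f=(P[...,0]>440)&(P[...,0]<560)&(P[...,1]<-150)&(P[...,1]>-300)&(P[...,2]>lo)&(P[...,2]<hi)
        q=P[f]; A=np.c_[np.ones(len(q)),q[:,1]+255]
        co=np.linalg.lstsq(A,q[:,0],rcond=None)[0]; print(lo,len(q),co,"z pct",np.percentile(q[:,2],[2,25,50,75,90,98]).round(1), "x pct",np.percentile(q[:,0]-co[1]*(q[:,1]+255),[2,50,98]).round(1))
        ys=q[:,1]
        for yy in (-290,-220,-170):
            w=q[abs(ys-yy)<12]; print("   ",yy,w[:,2].max().round(1),np.percentile(w[:,2],90).round(1))
    f=(P[...,0]>470)&(P[...,0]<500)&(P[...,1]<-300)&(P[...,1]>-350)&(P[...,2]>155)&(P[...,2]<185)
    q=P[f]; print("tip",np.percentile(q[:,1],[50,90,97,100]),q.mean(0))
E
```

```text
[[ 413  255  111   31 1925]
 [ 432  254    4    4   14]
 [ 444  258    4    3   12]
 [ 470  259   10    3   30]
 [ 481  259   10    3   30]]
top0 ((504.65869140625, -255.677001953125), (277.81707763671875, 75.1222152709961), 88.04791259765625)
205 397 [4.96911529e+02 3.29255103e-02] z pct [219.7 223.3 225.  226.7 228.4 230.2] x pct [491.5 496.6 503.4]
    -290 229.9 227.6
    -220 230.5 228.3
    -170 230.4 228.7
105 325 [4.98494744e+02 4.31651664e-02] z pct [117.9 123.1 125.4 127.1 128.8 131.1] x pct [493.5 498.2 504.8]
    -290 131.1 128.3
    -220 130.4 129.3
    -170 131.1 127.8
tip [-333.50955086 -326.76405433 -325.76679155 -325.33568247] [ 484.72452831 -336.40713147  169.79314489]
[[ 483  243    7    5   29]
 [ 406  245   87   31 1444]
 [ 494  259    3    4   12]]
scene0 ((504.89910888671875, -248.9978790283203), (267.4461364746094, 78.402099609375), 87.76913452148438)
205 219 [4.95816835e+02 4.90731237e-02] z pct [215.1 221.2 223.7 225.5 227.2 229.1] x pct [489.9 495.3 503.2]
    -290 227.2 225.8
    -220 229.9 227.2
    -170 229.1 227.9
105 207 [4.99428950e+02 3.23402518e-02] z pct [115.2 121.7 124.4 126.5 128.8 130.8] x pct [493.5 499.2 506.1]
    -290 131.8 129.7
    -220 127.9 126.7
    -170 129.6 126.5
tip [-329.5224452  -324.34442394 -323.75216967 -322.49341237] [ 486.1117384  -334.37425307  168.47603931]
```

```bash
cat >> h.py <<'E'
from scipy.spatial.transform import Rotation as Ro
def st():
    from rig import sense
    s=sense(); q=s["ee_rot"]; R=Ro.from_quat([q[1],q[2],q[3],q[0]]); return s,R.as_matrix()
def plan(dpos,R1=None,p=True):
    """world target TCP pos (abs) & R1 abs -> linear, rotation scaled"""
    s,R=st(); R1=R if R1 is None else R1
    lin=R.T@(np.array(dpos)-s["eef_pos"])/300; rv=Ro.from_matrix(R.T@R1).as_rotvec()/0.5
    print("lin",lin.round(4),"rot",rv.round(4)); return lin,rv
def down(yaw_z):
    zz=np.array([np.cos(yaw_z),np.sin(yaw_z),0]); x=np.array([0,0,-1.]); return np.c_[x,np.cross(zz,x),zz]
def say():
    s,R=st(); print("t",round(s["time_s"],2),"pos",s["eef_pos"].round(1),"F",s["force"].round(2),"M",s["wrist_torque"].round(3),"w",round(s["grip_width"]*85.4,1),"j",s["joints"].round(2),"tilt/yaw", R[:,0].round(3),np.degrees(np.arctan2(R[1,2],R[0,2])).round(2))
E
python3 - <<'E'
from h import *
say(); s,R=st(); print(R.round(3))
psi=np.arctan2(R[1,2],R[0,2]); print(np.degrees([psi,psi-.898-.223,psi-.898+.223]))
E
```

```text
t 0.15 pos [228.1 472.6 203.2] F [-0.2  -0.51 -0.78] M [ 0.004 -0.026  0.002] w 85.5 j [ 0.9   0.31  1.5   0.    1.33 -0.22] tilt/yaw [-0.001 -0.001 -1.   ] 64.23
[[-0.001 -0.901  0.435]
 [-0.001  0.435  0.901]
 [-1.     0.    -0.001]]
[6.42318549e+01 3.28609517e-03 2.55572038e+01]
```

```bash
python3 - <<'E'
from h import *
for n in ["top0","scene0"]:
    P=cloud(load(n)); m=(P[...,2]>250)&(P[...,1]<150)&(P[...,1]>-450)&(P[...,0]>450); q=P[m]
    for a in range(-450,150,50):
        w=q[(q[:,1]>a)&(q[:,1]<a+50)]; print(n,a,len(w),w[:,0].min().round() if len(w) else 0, w[w[:,0].argmin()].round() if len(w) else 0, w[:,2].min().round() if len(w) else 0)
R=down(np.radians(67.6)); plan([378,245,290],R); plan([528.3,17.6,290],R)
E
```

```text
top0 -450 1222 614.0 [ 614. -435.  362.] 324.0
top0 -400 1884 616.0 [ 616. -365.  356.] 327.0
top0 -350 2896 616.0 [ 616. -348.  344.] 326.0
top0 -300 4257 616.0 [ 616. -264.  338.] 329.0
top0 -250 6196 616.0 [ 616. -218.  354.] 327.0
top0 -200 6703 616.0 [ 616. -185.  349.] 330.0
top0 -150 6767 616.0 [ 616. -115.  335.] 329.0
top0 -100 6809 616.0 [616. -86. 350.] 330.0
top0 -50 6861 616.0 [616. -48. 364.] 326.0
top0 0 6754 583.0 [583.  42. 485.] 328.0
top0 50 7729 616.0 [616.  75. 355.] 251.0
top0 100 435 1064.0 [1064.  136.  322.] 250.0
scene0 -450 3039 614.0 [ 614. -430.  364.] 323.0
scene0 -400 2879 614.0 [ 614. -391.  363.] 326.0
scene0 -350 3010 612.0 [ 612. -315.  360.] 325.0
scene0 -300 3097 614.0 [ 614. -284.  360.] 326.0
scene0 -250 3232 613.0 [ 613. -211.  355.] 327.0
scene0 -200 3384 613.0 [ 613. -163.  354.] 326.0
scene0 -150 3495 612.0 [ 612. -140.  359.] 324.0
scene0 -100 3649 613.0 [613. -66. 338.] 319.0
scene0 -50 3772 611.0 [611. -49. 340.] 322.0
scene0 0 3789 580.0 [580.  44. 461.] 326.0
scene0 50 7629 614.0 [614.  64. 350.] 251.0
scene0 100 1550 1059.0 [1059.  135.  596.] 250.0
lin [-0.2891 -0.7797 -0.4664] rot [-0.1176 -0.0019 -0.0005]
lin [-0.2888 -1.5604 -0.9312] rot [-0.1176 -0.0019 -0.0005]
```

```bash
python3 - <<'E'
from h import *
P=cloud(load("scene0")); m=(P[...,2]>380)&(P[...,0]<606)&(P[...,0]>480)&(abs(P[...,1])<100)&(P[...,2]<800);q=P[m]; print(len(q),q.min(0),q.max(0))
E
python3 -m jog '[{"linear":[-0.12,-0.4,-0.23],"rotation":[-0.06,0,0],"grip":85},{"linear":[-0.12,-0.4,-0.23],"rotation":[-0.12,0,0],"grip":85},{"linear":[-0.12,-0.78,-0.466],"rotation":[-0.12,0,0],"grip":85},{"linear":[-0.12,-0.78,-0.466],"rotation":[-0.12,0,0],"grip":85},{"linear":[-0.12,-0.78,-0.466],"rotation":[-0.12,0,0],"grip":85},{"linear":[-0.12,-0.78,-0.466],"rotation":[-0.12,0,0],"grip":85},{"linear":[-0.12,-0.78,-0.466],"rotation":[-0.12,0,0],"grip":85},{"linear":[-0.12,-0.78,-0.466],"rotation":[-0.12,0,0],"grip":85},{"linear":[-0.12,-0.78,-0.466],"rotation":[-0.12,0,0],"grip":85}]'
python3 - <<'E'
from h import *
say(); plan([528.3-9,17.6+3.8,238],down(np.radians(67.6)))
E
```

```text
262 [579.84881378  35.89514638 396.72558175] [604.60884454  48.00498592 588.21313   ]
time_s: 0.9
eef_pos: [378.5, 244.2, 239.1]
ee_rot: [0.587, -0.393, 0.588, 0.393]
force: [0.4, 0.8, -0.3]
grip_width: 0.996
t 0.9 pos [378.5 244.2 239.1] F [ 0.45  0.8  -0.26] M [0.029 0.014 0.045] w 85.1 j [ 0.31  0.12  1.64 -0.    1.38 -0.87] tilt/yaw [-0.001 -0.001 -1.   ] 67.51
lin [ 0.0038 -0.7178 -0.5068] rot [-0.0031 -0.0019 -0.0014]
```

```bash
python3 -m jog '[{"linear":[0,-0.718,-0.507],"rotation":[0,0,0],"grip":85},{"linear":[0,-0.718,-0.507],"rotation":[0,0,0],"grip":85},{"linear":[0,-0.718,-0.507],"rotation":[0,0,0],"grip":85},{"linear":[0,-0.718,-0.507],"rotation":[0,0,0],"grip":85},{"linear":[0,-0.718,-0.507],"rotation":[0,0,0],"grip":85},{"linear":[0,-0.718,-0.507],"rotation":[0,0,0],"grip":85},{"linear":[0,-0.718,-0.507],"rotation":[0,0,0],"grip":85},{"linear":[0,-0.718,-0.507],"rotation":[0,0,0],"grip":85},{"linear":[0,-0.718,-0.507],"rotation":[0,0,0],"grip":85}]'
python3 - <<'E'
from h import *
say(); grab("wrist","w1"); grab("scene","s1"); plan([528.3,17.6,168],down(np.radians(67.6)))
crop("s1",250,60,530,300,2.8,"s1c")
E
```

```text
time_s: 1.65
eef_pos: [519.0, 22.5, 238.7]
ee_rot: [0.587, -0.393, 0.588, 0.393]
force: [-0.4, 0.1, -0.6]
grip_width: 0.994
t 1.65 pos [519.   22.5 238.7] F [-0.39  0.15 -0.61] M [ 0.004 -0.002 -0.047] w 84.9 j [-0.18  0.28  1.45 -0.    1.41 -1.36] tilt/yaw [-0.002  0.    -1.   ] 67.53
lin [ 0.2373 -0.0368 -0.005 ] rot [ 0.0012 -0.0013 -0.002 ]
```

View pics/w1.png

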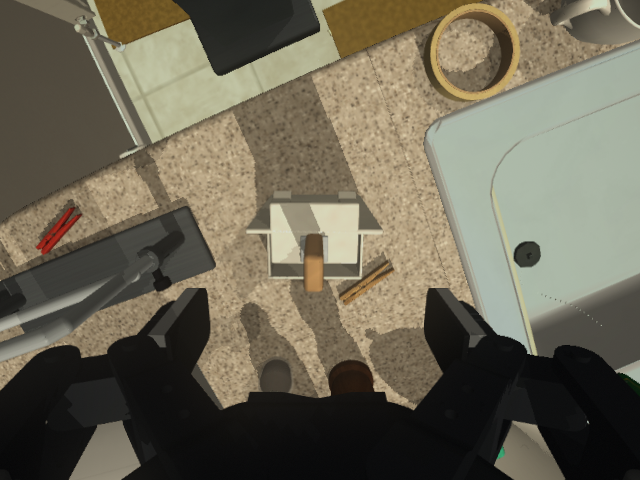

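View pics/s1c.png

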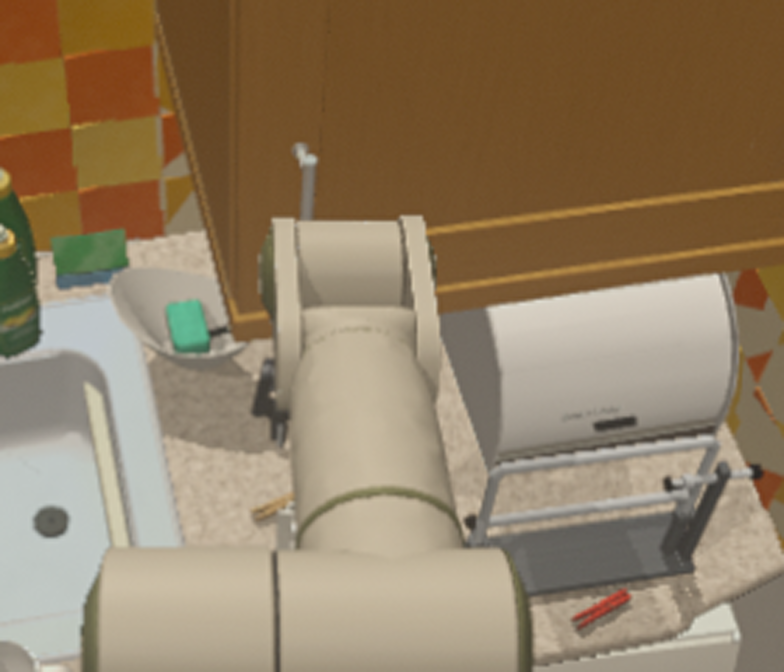

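```bash
python3 - <<'E'
from h import *
z=load("w1"); P=cloud(z); print(z["d"][260:300:8,314])
hsv=cv2.cvtColor(z["p"],cv2.COLOR_RGB2HSV)
m=np.zeros((480,640),bool); m[220:300,290:340]=1
m&=(hsv[...,1]>110)
v,u=np.nonzero(m); print(len(u),u.min(),u.max(),v.min(),v.max())
q=P[m]; q=q[q[:,2]>160]
t=q[q[:,2]>205]; print(len(t),t.mean(0),cv2.minAreaRect(t[:,:2].astype(np.float32)))
m=(P[...,2]>150)&(P[...,2]<162); m[300:]=0; q=P[m]; print(cv2.minAreaRect(q[:,:2].astype(np.float32)))
E
```

```text
[215.82384 216.28127 217.16551 219.98407 443.5711 ]
1011 304 339 234 297
571 [531.61338408  16.01651417 206.16688772] ((531.6754150390625, 16.103818893432617), (10.848453521728516, 22.280593872070312), 67.01227569580078)
((508.0859680175781, -35.61247253417969), (213.30027770996094, 53.375160217285156), 75.42634582519531)
```

```bash
python3 -m jog '[{"linear":[0,-0.038,-0.005],"rotation":[0,0,0],"grip":85},{"linear":[0.12,-0.038,-0.005],"rotation":[0,0,0],"grip":60},{"linear":[0.2,-0.038,-0.005],"rotation":[0,0,0],"grip":40},{"linear":[0.234,-0.038,-0.005],"rotation":[0,0,0],"grip":40},{"linear":[0.234,-0.038,-0.005],"rotation":[0,0,0],"grip":30}]' 20
python3 - <<'E'
from h import *
say(); plan([528.8,17.3,168],down(np.radians(67.5)))
E
```

```text
time_s: 2.17
eef_pos: [527.2, 18.9, 167.4]
ee_rot: [0.586, -0.393, 0.588, 0.395]
force: [-0.2, -0.4, -0.6]
grip_width: 0.45
t 2.17 pos [527.2  18.9 167.4] F [-0.19 -0.38 -0.65] M [ 0.017 -0.004  0.037] w 38.4 j [-0.19  0.35  1.54 -0.    1.25 -1.37] tilt/yaw [-0.005  0.001 -1.   ] 67.73
lin [-0.002  -0.0069 -0.0031] rot [ 0.0081 -0.0027 -0.0097]
```

```bash
python3 -m jog '[{"linear":[0,-0.007,-0.003],"rotation":[0,0,0],"grip":15},{"linear":[0,-0.007,-0.003],"rotation":[0,0,0],"grip":8},{"linear":[0,-0.007,-0.003],"rotation":[0,0,0],"grip":6},{"linear":[0,-0.007,-0.003],"rotation":[0,0,0],"grip":4},{"linear":[0,-0.007,-0.003],"rotation":[0,0,0],"grip":2},{"linear":[0,-0.007,-0.003],"rotation":[0,0,0],"grip":0},{"linear":[0,-0.007,-0.003],"rotation":[0,0,0],"grip":0},{"linear":[0,-0.007,-0.003],"rotation":[0,0,0],"grip":0},{"linear":[0,-0.007,-0.003],"rotation":[0,0,0],"grip":0}]' 60
python3 - <<'E'
from h import *
say()
E
```

```text
time_s: 2.92
eef_pos: [529.4, 16.9, 169.0]
ee_rot: [0.586, -0.394, 0.588, 0.394]
force: [-0.9, -2.7, 6.6]
grip_width: 0.116
t 2.92 pos [529.4  16.9 169. ] F [-0.9  -2.73  6.6 ] M [-0.31   0.304  0.014] w 9.9 j [-0.19  0.35  1.53 -0.    1.26 -1.37] tilt/yaw [-0.003 -0.    -1.   ] 67.72
```

```bash
python3 -m jog '[{"linear":[-0.05,0,0],"rotation":[0,0,0],"grip":0},{"linear":[-0.12,0.01,0],"rotation":[0,0,0],"grip":0},{"linear":[-0.2,0.08,-0.03],"rotation":[0,0,0],"grip":0},{"linear":[-0.3,0.154,-0.063],"rotation":[0,0,0],"grip":0},{"linear":[-0.36,0.25,-0.1],"rotation":[0.25,0,0],"grip":0},{"linear":[-0.4,0.3,-0.12],"rotation":[0.5,0,0],"grip":0},{"linear":[-0.4,0.3,-0.12],"rotation":[0.75,0,0],"grip":0},{"linear":[-0.4,0.3,-0.12],"rotation":[1,0,0],"grip":0},{"linear":[-0.4,0.3,-0.12],"rotation":[1,0,0],"grip":0}]'
python3 - <<'E'
from h import *
say()
E
```

```text
time_s: 3.67
eef_pos: [432.3, 17.9, 289.4]
ee_rot: [0.666, -0.235, 0.668, 0.235]
force: [-0.3, 0.2, -4.8]
grip_width: 0.12
t 3.67 pos [432.3  17.9 289.4] F [-0.31  0.22 -4.77] M [0.055 0.127 0.027] w 10.2 j [-0.23  0.05  1.59 -0.    1.5  -0.91] tilt/yaw [-0.003 -0.    -1.   ] 38.81
```

```bash
python3 -m jog '[{"linear":[0,-0.08,-0.06],"rotation":[0.25,0,0],"grip":0},{"linear":[0,-0.156,-0.125],"rotation":[0.5,0,0],"grip":0},{"linear":[0,-0.156,-0.125],"rotation":[0.75,0,0],"grip":0},{"linear":[0,-0.156,-0.125],"rotation":[1,0,0],"grip":0}]' && python3 -m jog '[{"linear":[0,0,0],"rotation":[0.25,0,0],"grip":0},{"linear":[0,0,0],"rotation":[0.5,0,0],"grip":0},{"linear":[0,0,0],"rotation":[0.75,0,0],"grip":0},{"linear":[0,0,0],"rotation":[1,0,0],"grip":0}]' && python3 -m jog '[{"linear":[0,0,0],"rotation":[0.25,0,0],"grip":0},{"linear":[0,0,0],"rotation":[0.5,0,0],"grip":0},{"linear":[0,0,0],"rotation":[0.75,0,0],"grip":0},{"linear":[0,0,0],"rotation":[1,0,0],"grip":0}]' && python3 -m jog '[{"linear":[0,0,0],"rotation":[0.25,0,0],"grip":0},{"linear":[0,0,0],"rotation":[0.5,0,0],"grip":0},{"linear":[0,0,0],"rotation":[0.75,0,0],"grip":0},{"linear":[0,0,0],"rotation":[1,0,0],"grip":0}]'
python3 - <<'E'
from h import *
say(); plan([410,-240,300],down(np.radians(-92.1)))
E
```

```text
time_s: 4.0
eef_pos: [432.3, -42.9, 288.9]
ee_rot: [0.703, -0.062, 0.706, 0.063]
force: [0.5, 2.0, -4.8]
grip_width: 0.116
time_s: 4.33
eef_pos: [432.2, -42.9, 288.6]
ee_rot: [0.696, 0.113, 0.7, -0.112]
force: [-0.3, 0.8, -4.6]
grip_width: 0.118
time_s: 4.67
eef_pos: [432.1, -42.8, 288.3]
ee_rot: [0.646, 0.282, 0.651, -0.282]
force: [-0.3, -0.5, -3.7]
grip_width: 0.118
time_s: 5.0
eef_pos: [432.1, -42.6, 288.0]
ee_rot: [0.556, 0.433, 0.561, -0.434]
force: [0.0, -0.5, -3.7]
grip_width: 0.114
t 5.0 pos [432.1 -42.6 288. ] F [ 0.01 -0.45 -3.67] M [ 0.006 -0.057  0.012] w 9.7 j [-0.37  0.06  1.58  0.    1.5   0.95] tilt/yaw [-0.006  0.003 -1.   ] -75.61
lin [-0.0416 -0.235   0.6189] rot [ 0.5757 -0.007   0.0118]
```

```bash
python3 -m jog '[{"linear":[-0.04,-0.1,0.1],"rotation":[0.2,-0.007,0.012],"grip":0},{"linear":[-0.04,-0.2,0.25],"rotation":[0.4,-0.007,0.012],"grip":0},{"linear":[-0.04,-0.235,0.4],"rotation":[0.576,-0.007,0.012],"grip":0},{"linear":[-0.04,-0.235,0.55],"rotation":[0.576,-0.007,0.012],"grip":0},{"linear":[-0.04,-0.235,0.62],"rotation":[0.576,-0.007,0.012],"grip":0},{"linear":[-0.04,-0.235,0.62],"rotation":[0.576,-0.007,0.012],"grip":0},{"linear":[-0.04,-0.235,0.62],"rotation":[0.576,-0.007,0.012],"grip":0}]'
python3 - <<'E'
from h import *
say();grab("wrist","w2"); grab("scene","s2");grab("top","t2"); crop("s2",330,140,570,320,3.3,"s2c");crop("t2",330,150,590,330,3,"t2c")
E
```

```text
time_s: 5.58
eef_pos: [409.8, -241.9, 298.4]
ee_rot: [0.49, 0.509, 0.492, -0.509]
force: [-0.6, 3.8, -4.5]
grip_width: 0.121
t 5.58 pos [ 409.8 -241.9  298.4] F [-0.64  3.85 -4.47] M [ 0.917  0.166 -0.03 ] w 10.3 j [-0.78  0.15  1.46  0.    1.54  0.83] tilt/yaw [-0.002  0.002 -1.   ] -92.05
```

View pics/w2.png

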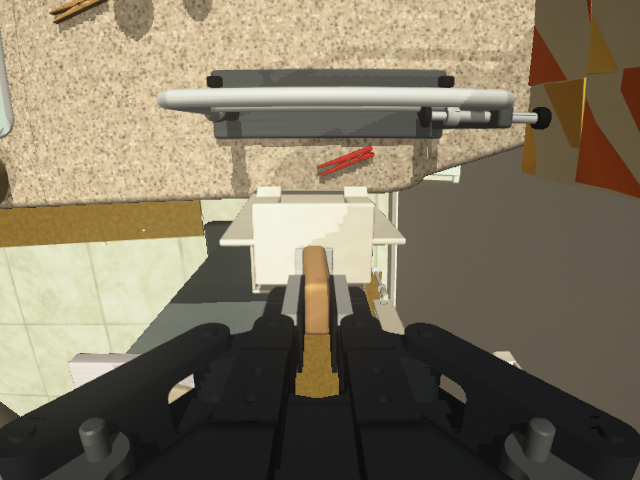

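View pics/s2c.png

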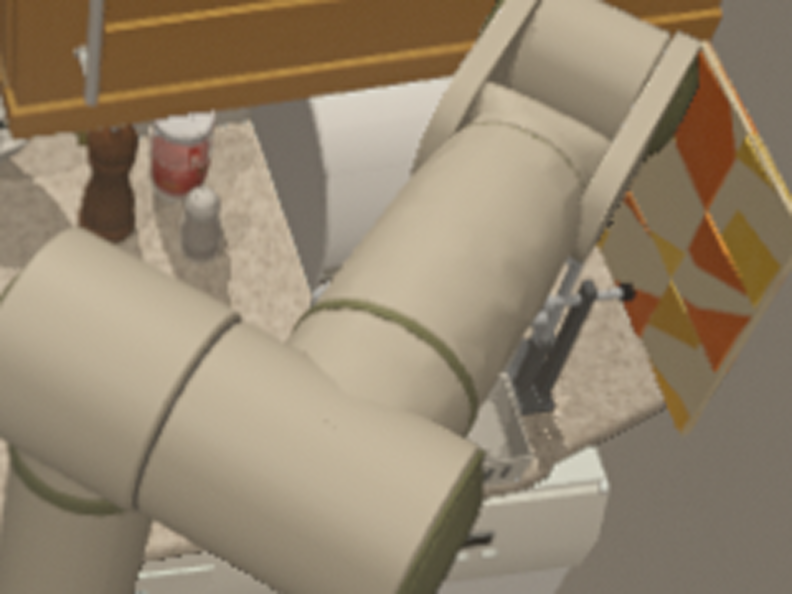

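View pics/t2c.png

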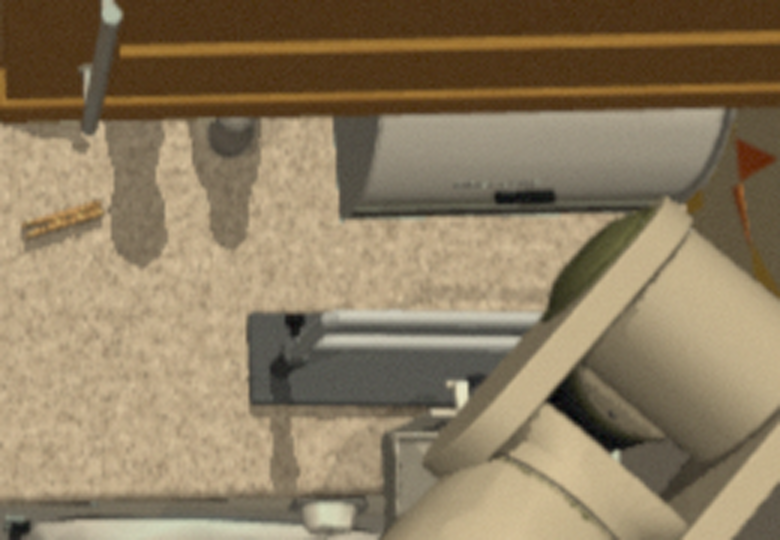

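```bash
python3 - <<'E'
from h import *
say()
z=load("w2"); P=cloud(z)
u0,v0=np.meshgrid(np.arange(640),np.arange(480))
m=(u0>230)&(u0<420)&(v0>80)&(v0<120)&(P[...,2]>190)&(P[...,2]<250)
q=P[m]; y=q[:,1]; A=np.c_[np.ones(len(q)),y+241]
co=np.linalg.lstsq(A,q[:,0],rcond=None)[0]; e=q[:,0]-co[1]*(y+241); print("rail",len(q),co,np.percentile(e,[1,50,99]),np.percentile(q[:,2],[50,90,98]))
for c in [(255,285),(342,370)]:
    m=(u0>c[0])&(u0<c[1])&(v0>180)&(v0<205)&(P[...,2]>200); q=P[m]; print("hook",len(q),q.mean(0).round(1),q.min(0).round(1),q.max(0).round(1))
m=(u0>225)&(u0<400)&(v0>236)&(v0<246)&(P[...,2]>100)
m=(u0>258)&(u0<368)&(v0>205)&(v0<285)&(P[...,2]>230); q=P[m]; print("plate",np.median(q,0)); A=np.c_[np.ones(len(q)),q[:,:2]-np.median(q[:,:2],0)]; print(np.linalg.lstsq(A,q[:,2],rcond=None)[0])
q=P[(u0>225)&(u0<405)&(v0>190)&(v0<300)&(P[...,2]>240)&(P[...,2]<290)]; print(cv2.minAreaRect(q[:,:2].astype(np.float32)))
E
```

```text
t 5.73 pos [ 410.1 -239.9  299.5] F [ 0.14  0.07 -4.38] M [0.035 0.085 0.024] w 9.6 j [-0.78  0.15  1.46 -0.    1.54  0.83] tilt/yaw [ 0. -0. -1.] -91.96
rail 3667 [4.99192788e+02 2.77355178e-02] [493.6426693  499.08022089 505.5767051 ] [225.31024724 226.66416338 227.29530852]
hook 447 [ 443.9 -215.2  267.8] [ 440.1 -225.1  256.7] [ 447.6 -207.3  285.6]
hook 445 [ 441.8 -263.6  266.1] [ 438.6 -271.2  254.9] [ 445.4 -255.5  283.7]
plate [ 420.87477268 -239.51067642  284.19211792]
[ 2.89143689e+02 -4.94192559e-02  1.31235338e-02]
((420.5034484863281, -238.5816650390625), (100.53084564208984, 47.91632843017578), 87.57264709472656)
```

```bash
python3 -m jog '[{"linear":[0,0.1,-0.004],"rotation":[-0.009,0,0],"grip":0},{"linear":[0,0.205,-0.007],"rotation":[-0.018,0,0],"grip":0},{"linear":[0,0.205,-0.007],"rotation":[-0.018,0,0],"grip":0},{"linear":[0,0.205,-0.007],"rotation":[-0.018,0,0],"grip":0},{"linear":[0,0.205,-0.007],"rotation":[-0.018,0,0],"grip":0}]'
python3 - <<'E'
from h import *
say();grab("wrist","w3")
z=load("w3"); P=cloud(z); R=P[...,2]
u0,v0=np.meshgrid(np.arange(640),np.arange(480))
for yy in (-300,-180):
  m=(abs(P[...,1]-yy)<14)&(P[...,2]>190)&(P[...,2]<250)&(v0<260)&(P[...,0]>470)&(P[...,0]<520)
  q=P[m]; print(yy,len(q),np.percentile(q[:,0],[1,50,99]),np.percentile(q[:,2],[50,95]))
E
```

```text
time_s: 6.15
eef_pos: [471.5, -239.2, 299.6]
ee_rot: [-0.494, -0.506, -0.494, 0.506]
force: [0.1, 0.6, -3.9]
grip_width: 0.122
t 6.15 pos [ 471.5 -239.2  299.6] F [ 0.15  0.65 -3.89] M [-0.034 -0.056 -0.009] w 10.4 j [-0.69  0.27  1.3  -0.    1.56  0.9 ] tilt/yaw [ 0. -0. -1.] -91.33
-300 733 [484.07828564 498.27552944 503.74077432] [225.43978592 227.18816633]
-180 869 [485.54155461 501.13458298 507.49714485] [225.51691617 237.72671894]
```

View pics/w3.png

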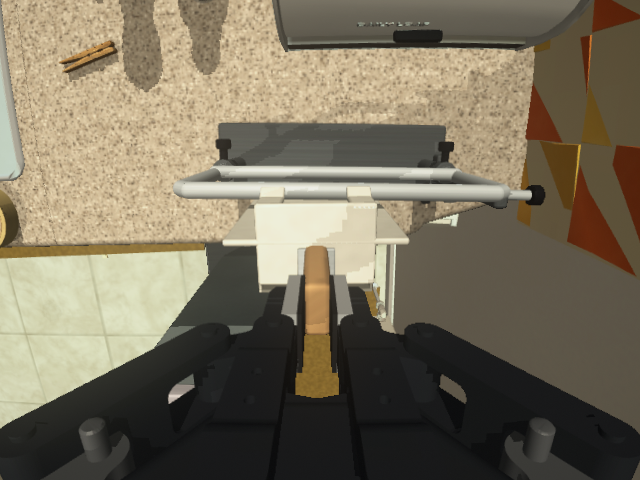

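```bash
python3 -m jog '[{"linear":[0.03,0,0],"rotation":[0,0,0],"grip":0},{"linear":[0.06,0,0],"rotation":[0,0,0],"grip":0},{"linear":[0.08,0,0],"rotation":[0,0,0],"grip":0},{"linear":[0.08,0,0],"rotation":[0,0,0],"grip":0}]'; python3 -m jog '[{"linear":[0.015,0,0],"rotation":[0,0,0],"grip":0},{"linear":[0.03,0,0],"rotation":[0,0,0],"grip":0},{"linear":[0.03,0,0],"rotation":[0,0,0],"grip":0}]';  python3 - <<'E'
from h import *
say()
E
```

```text
time_s: 6.53
eef_pos: [470.4, -239.0, 274.0]
ee_rot: [-0.493, -0.506, -0.495, 0.506]
force: [0.3, -0.0, -4.0]
grip_width: 0.117
time_s: 6.78
eef_pos: [470.6, -238.9, 264.3]
ee_rot: [0.493, 0.506, 0.495, -0.506]
force: [2.7, 0.1, -4.2]
grip_width: 0.116
t 6.78 pos [ 470.6 -238.9  264.3] F [ 2.72  0.09 -4.16] M [ 0.065 -0.717  0.005] w 9.9 j [-0.69  0.28  1.38  0.    1.48  0.9 ] tilt/yaw [-0.002  0.002 -1.   ] -91.4
```

```bash
python3 -m jog '[{"linear":[0,0.007,0],"rotation":[0,0,0],"grip":0},{"linear":[0,0.01,0],"rotation":[0,0,0],"grip":0},{"linear":[0,0.01,0],"rotation":[0,0,0],"grip":0}]'; python3 - <<'E'
from h import *
say()
E
python3 -m jog '[{"linear":[0,0.007,0],"rotation":[0,0,0],"grip":0},{"linear":[0,0.01,0],"rotation":[0,0,0],"grip":0},{"linear":[0,0.01,0],"rotation":[0,0,0],"grip":0}]'; python3 - <<'E'
from h import *
say()
E
```

```text
time_s: 7.03
eef_pos: [473.7, -239.0, 264.3]
ee_rot: [0.493, 0.506, 0.495, -0.506]
force: [0.1, -0.8, -4.0]
grip_width: 0.117
t 7.03 pos [ 473.7 -239.   264.3] F [ 0.07 -0.76 -4.02] M [-0.005  0.017 -0.001] w 10.0 j [-0.69  0.29  1.37  0.    1.48  0.91] tilt/yaw [-0.002  0.002 -1.   ] -91.39
time_s: 7.28
eef_pos: [476.9, -239.1, 264.2]
ee_rot: [0.493, 0.506, 0.495, -0.506]
force: [0.5, -0.3, -4.5]
grip_width: 0.115
t 7.28 pos [ 476.9 -239.1  264.2] F [ 0.49 -0.29 -4.52] M [0.018 0.02  0.007] w 9.9 j [-0.68  0.3   1.36  0.    1.49  0.91] tilt/yaw [-0.002  0.002 -1.   ] -91.39
```

```bash
for i in 1 2; do python3 -m jog '[{"linear":[0,0.007,0],"rotation":[0,0,0],"grip":0},{"linear":[0,0.007,0],"rotation":[0,0,0],"grip":0}]' >/dev/null; python3 - <<'E'
from h import *
say()
E
done
```

```text
t 7.45 pos [ 479.2 -239.1  264.2] F [ 0.53 -0.88 -4.04] M [-0.047 -0.052  0.053] w 10.1 j [-0.68  0.3   1.35  0.    1.49  0.91] tilt/yaw [-0.002  0.002 -1.   ] -91.38
t 7.62 pos [ 481.2 -239.1  264.1] F [-1.85  0.95 -3.25] M [ 0.072  0.583 -0.166] w 10.3 j [-0.68  0.31  1.35  0.    1.49  0.92] tilt/yaw [-0.003  0.002 -1.   ] -91.39
```

```bash
python3 -m jog '[{"linear":[0,-0.006,0],"rotation":[0.018,0,0],"grip":0},{"linear":[0.02,-0.006,0],"rotation":[0.018,0.003,0.005],"grip":0},{"linear":[0.035,-0.006,0],"rotation":[0.018,0.003,0.005],"grip":0},{"linear":[0.035,-0.006,0],"rotation":[0.018,0.003,0.005],"grip":0}]' >/dev/null; python3 - <<'E'
from h import *
say()
E
for i in 1 2; do python3 -m jog '[{"linear":[0.007,0,0],"rotation":[0,0,0],"grip":0},{"linear":[0.007,0,0],"rotation":[0,0,0],"grip":0}]' >/dev/null; python3 - <<'E'
from h import *
say()
E
done
```

```text
t 7.95 pos [ 479.  -238.8  252.2] F [-0.48  0.34 -4.6 ] M [ 0.068  0.014 -0.017] w 9.9 j [-0.68  0.31  1.38  0.    1.46  0.92] tilt/yaw [-0.002  0.005 -1.   ] -91.91
t 8.12 pos [ 478.9 -238.6  249.5] F [-0.02 -0.6  -3.86] M [ 0.036 -0.012  0.003] w 10.3 j [-0.68  0.31  1.38  0.    1.46  0.92] tilt/yaw [-0.002  0.006 -1.   ] -91.91
t 8.28 pos [ 478.9 -238.5  247. ] F [-0.82 -0.1  -4.22] M [-0.042 -0.082  0.027] w 10.0 j [-0.68  0.31  1.39  0.    1.45  0.92] tilt/yaw [-0.003  0.006 -1.   ] -91.91
```

```bash
python3 - <<'E'
from h import *
s,R=st(); plan(s["eef_pos"],down(np.radians(-92)))
E
```

```text
lin [0. 0. 0.] rot [ 0.0032 -0.0124  0.0059]
```

```bash
python3 -m jog '[{"linear":[0,0,0],"rotation":[0,-0.012,0.006],"grip":0},{"linear":[0.004,0,0],"rotation":[0,-0.012,0.006],"grip":0},{"linear":[0.004,0,0],"rotation":[0,-0.012,0.006],"grip":0}]' >/dev/null; python3 - <<'E'
from h import *
say()
E
for i in 1 2 ; do python3 -m jog '[{"linear":[0.004,0,0],"rotation":[0,-0.001,0],"grip":0},{"linear":[0.004,0,0],"rotation":[0,-0.001,0],"grip":0}]' >/dev/null; python3 - <<'E'
from h import *
say()
E
done
```

```text
t 8.53 pos [ 478.8 -238.4  245.7] F [-0.57  0.04 -4.31] M [0.003 0.051 0.014] w 9.9 j [-0.68  0.31  1.39  0.    1.44  0.92] tilt/yaw [ 0.  0. -1.] -91.9
t 8.7 pos [ 478.9 -238.4  244.8] F [-0.33  0.7  -1.3 ] M [ 0.117  0.052 -0.   ] w 9.8 j [-0.68  0.31  1.4  -0.    1.44  0.92] tilt/yaw [ 0.    -0.001 -1.   ] -91.89
t 8.87 pos [ 478.9 -238.4  244.6] F [-3.15  3.22  4.21] M [0.365 0.527 0.023] w 10.1 j [-0.68  0.31  1.4  -0.    1.43  0.92] tilt/yaw [ 0.001 -0.002 -1.   ] -91.89
```

```bash
python3 -m jog '[{"linear":[-0.0015,0,0],"rotation":[0,0,0],"grip":0},{"linear":[-0.0015,0,0],"rotation":[0,0.001,0],"grip":0}]' >/dev/null; python3 - <<'E'
from h import *
say(); grab("wrist","w4"); grab("top","t4");grab("scene","s4"); crop("w4",120,60,540,300,1.9,"w4c"); crop("s4",330,140,570,320,3.3,"s4c")
E
```

```text
t 9.03 pos [ 478.9 -238.4  245. ] F [ 0.12 -0.65 -4.99] M [ 0.063 -0.044  0.056] w 9.9 j [-0.68  0.31  1.4  -0.    1.44  0.92] tilt/yaw [ 0.001 -0.002 -1.   ] -91.89
```

View pics/w4c.png

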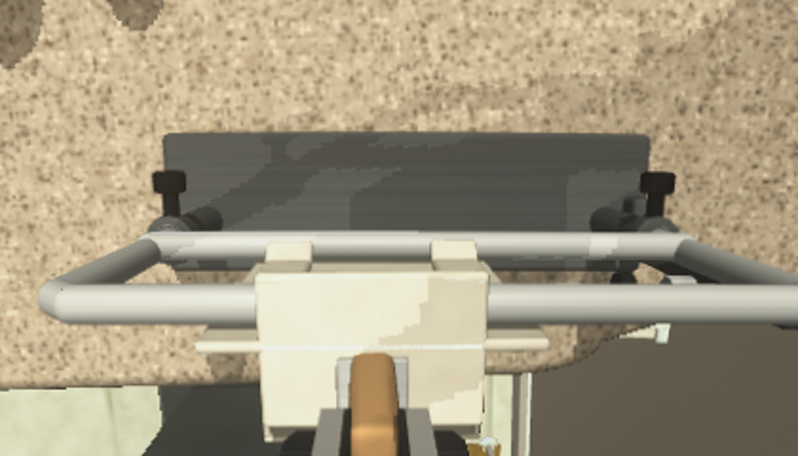

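View pics/t4.png

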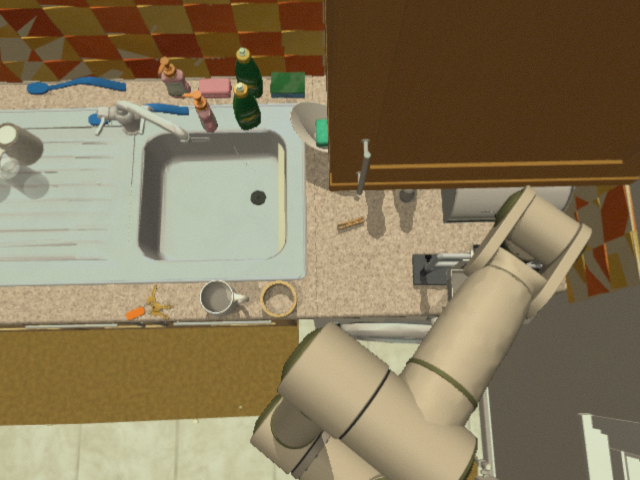

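```bash
python3 -m jog '[{"linear":[0.0005,0,0],"rotation":[0,0,0],"grip":0},{"linear":[0.0008,0,0.02],"rotation":[0,0,0],"grip":0},{"linear":[0.0008,0,0.04],"rotation":[0,0,0],"grip":0},{"linear":[0.0008,0,0.06],"rotation":[0,0,0],"grip":0},{"linear":[0.0008,0,0.075],"rotation":[0,0,0],"grip":0},{"linear":[0.0008,0,0.085],"rotation":[0,0,0],"grip":0},{"linear":[0.0008,0,0.085],"rotation":[0,0,0],"grip":0},{"linear":[0.0008,0,0.085],"rotation":[0,0,0],"grip":0}]' >/dev/null; python3 - <<'E'
from h import *
say()
E
```

```text
t 9.85 pos [ 478.1 -264.5  244.6] F [ 0.4  -1.04 -0.8 ] M [-0.316 -0.186 -0.029] w 10.2 j [-0.72  0.33  1.36 -0.    1.44  0.89] tilt/yaw [ 0.001 -0.002 -1.   ] -91.92
```

```bash
for i in 1 2 3 4; do python3 -m jog '[{"linear":[0,0,0.005],"rotation":[0,0,0],"grip":0},{"linear":[0,0,0.008],"rotation":[0,0,0],"grip":0},{"linear":[0,0,0.008],"rotation":[0,0,0],"grip":0}]' >/dev/null; python3 - <<'E'
from h import *
say()
E
done
```

```text
t 10.1 pos [ 478.  -266.8  244.6] F [-0.45  2.13 -0.03] M [ 0.28  -0.115  0.073] w 9.9 j [-0.72  0.34  1.36 -0.    1.44  0.88] tilt/yaw [ 0.001 -0.002 -1.   ] -91.92
t 10.35 pos [ 477.9 -269.3  244.6] F [-0.66  3.08  1.44] M [ 0.326 -0.086  0.057] w 10.0 j [-0.73  0.34  1.36 -0.    1.45  0.88] tilt/yaw [ 0.001 -0.002 -1.   ] -91.91
t 10.6 pos [ 477.8 -272.   244.6] F [-0.42  2.3   0.86] M [ 0.41  -0.149  0.079] w 10.0 j [-0.73  0.34  1.35 -0.    1.45  0.87] tilt/yaw [ 0.001 -0.002 -1.   ] -91.92
t 10.85 pos [ 477.7 -274.7  244.7] F [-1.08  2.17  0.64] M [ 0.367 -0.073  0.019] w 10.0 j [-0.73  0.34  1.35 -0.    1.45  0.87] tilt/yaw [ 0.001 -0.003 -1.   ] -91.94
```

```bash
python3 -m jog '[{"linear":[-0.0013,0,0],"rotation":[0,0,0],"grip":0},{"linear":[-0.0013,0,0],"rotation":[0,0.001,0],"grip":0}]' >/dev/null; python3 - <<'E'
from h import *
say(); grab("wrist","w5"); grab("scene","s5"); crop("w5",120,60,540,300,1.9,"w5c"); crop("s5",380,140,560,280,4,"s5c")
E
```

```text
t 11.02 pos [ 477.6 -274.9  244.7] F [-0.32  0.87 -2.01] M [ 0.09  -0.129  0.052] w 9.7 j [-0.73  0.34  1.35 -0.    1.45  0.87] tilt/yaw [ 0.001 -0.002 -1.   ] -91.95
```

View pics/w5c.png

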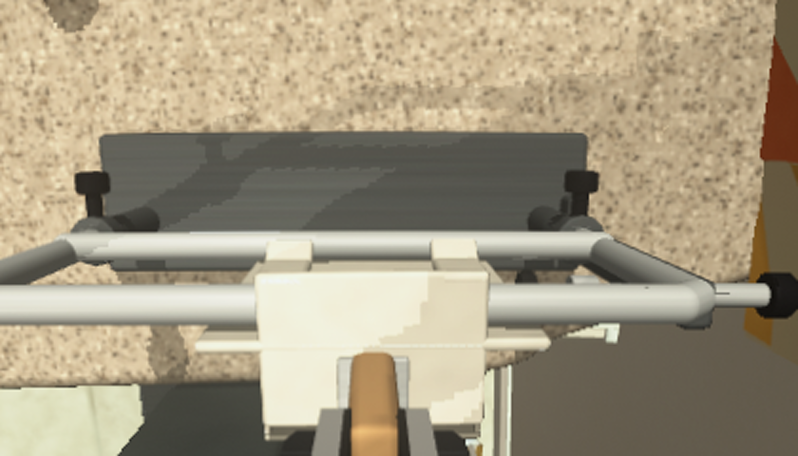

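View pics/s5c.png

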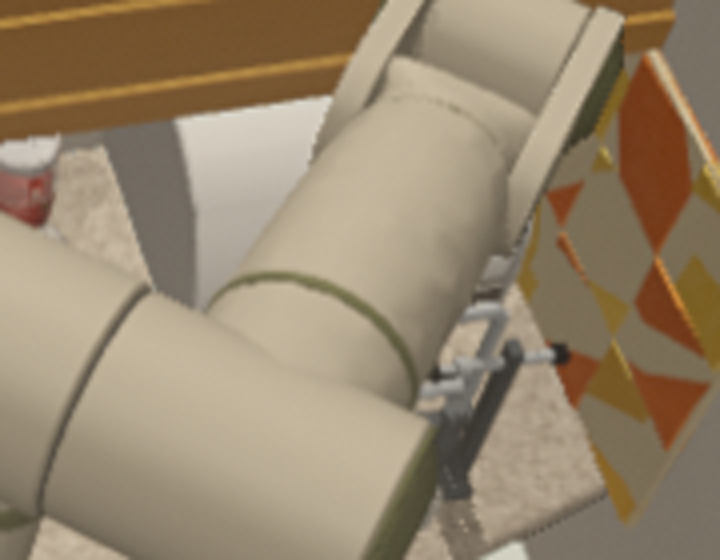

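```bash
cat >> h.py <<'E'
def knob(tag):
    p=load(tag)["p"][215:245,505:535].astype(np.float32).mean(2)
    w=np.clip(60-p,0,None); v,u=np.mgrid[0:30,0:30]; print("knob",tag,w.sum().round(),(505+(w*u).sum()/w.sum()).round(2),(215+(w*v).sum()/w.sum()).round(2))
E
python3 - <<'E'
from h import *
knob("s0" if 0 else "scene0"); knob("s4"); knob("s5")
E
for i in 1 2 3 4; do python3 -m jog '[{"linear":[0,0,0.007],"rotation":[0,0,0],"grip":0},{"linear":[0,0,0.007],"rotation":[0,0.0005,0],"grip":0},{"linear":[0,0,0.007],"rotation":[0,0.001,0],"grip":0}]' >/dev/null; python3 - <<'E'
from h import *
say()
E
done
```

```text
knob scene0 217.0 519.96 228.3
knob s4 273.0 518.51 228.66
knob s5 261.0 518.65 228.59
t 11.37 pos [ 477.6 -277.2  244.7] F [ 0.58 -0.78 -2.07] M [-0.016 -0.162  0.006] w 10.1 j [-0.74  0.35  1.34 -0.    1.45  0.87] tilt/yaw [ 0.001 -0.002 -1.   ] -91.96
t 11.62 pos [ 477.5 -279.5  244.8] F [0.12 1.14 0.09] M [ 0.204 -0.162  0.067] w 10.0 j [-0.74  0.35  1.34 -0.    1.45  0.86] tilt/yaw [ 0.001 -0.002 -1.   ] -91.96
t 11.87 pos [ 477.5 -281.6  244.8] F [0.44 2.83 0.77] M [ 0.552 -0.117  0.018] w 9.7 j [-0.74  0.35  1.34  0.    1.45  0.86] tilt/yaw [ 0.001 -0.001 -1.   ] -91.97
t 12.12 pos [ 477.4 -283.7  244.9] F [0.03 4.51 2.11] M [ 0.748 -0.137  0.033] w 10.4 j [-0.75  0.35  1.33  0.    1.45  0.86] tilt/yaw [ 0.001 -0.001 -1.   ] -91.97
```

```bash
python3 -m jog '[{"linear":[-0.0016,0,0],"rotation":[0,0,0],"grip":0},{"linear":[-0.0016,0,0],"rotation":[0,0,0],"grip":0}]' >/dev/null; python3 - <<'E'
from h import *
say(); grab("scene","s6"); say(); knob("s6"); crop("s6",460,200,560,270,7,"s6c"); grab("scene","s6b"); say(); knob("s6b")
grab("top","t6"); crop("t6",500,220,600,300,7,"t6c")
E
```

```text
t 12.28 pos [ 477.4 -283.8  245.1] F [ 0.42  2.8  -2.  ] M [ 0.503 -0.241  0.059] w 9.8 j [-0.75  0.35  1.33  0.    1.45  0.86] tilt/yaw [ 0.001 -0.001 -1.   ] -91.98
t 12.33 pos [ 477.4 -283.7  245.1] F [ 0.87  2.44 -1.56] M [ 0.435 -0.221  0.034] w 9.9 j [-0.75  0.35  1.33  0.    1.45  0.86] tilt/yaw [ 0.001 -0.    -1.   ] -91.98
knob s6 257.0 519.11 228.45
t 12.38 pos [ 477.4 -283.7  245.1] F [ 1.11  1.94 -2.55] M [ 0.432 -0.246  0.067] w 10.1 j [-0.75  0.35  1.33  0.    1.45  0.86] tilt/yaw [ 0.001 -0.    -1.   ] -91.97
knob s6b 260.0 518.88 228.45
```

View pics/s6c.png

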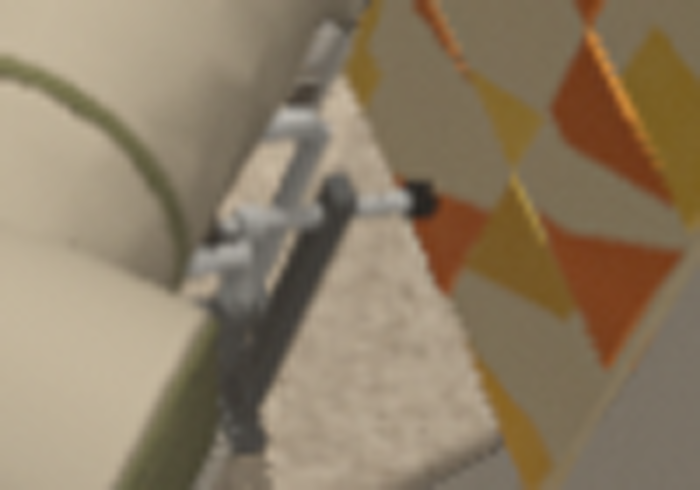

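View pics/t6c.png

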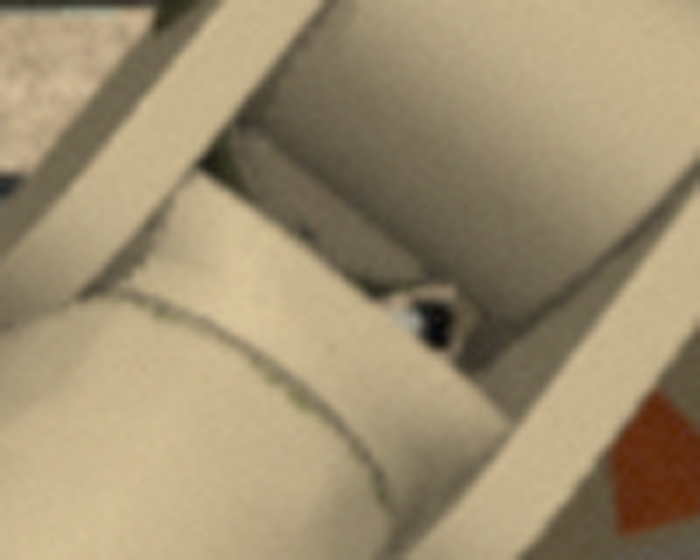

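```bash
python3 - <<'E'
from h import *
im=[cv2.resize(load(t)["p"][222:248,478:528,::-1],None,fx=15,fy=15/1.5*1,interpolation=cv2.INTER_CUBIC)[:,:] for t in ("scene0","s6")]
cv2.imwrite("pics/cmp.png",np.vstack(im))
E
```

```text
(no output)
```

View pics/cmp.png

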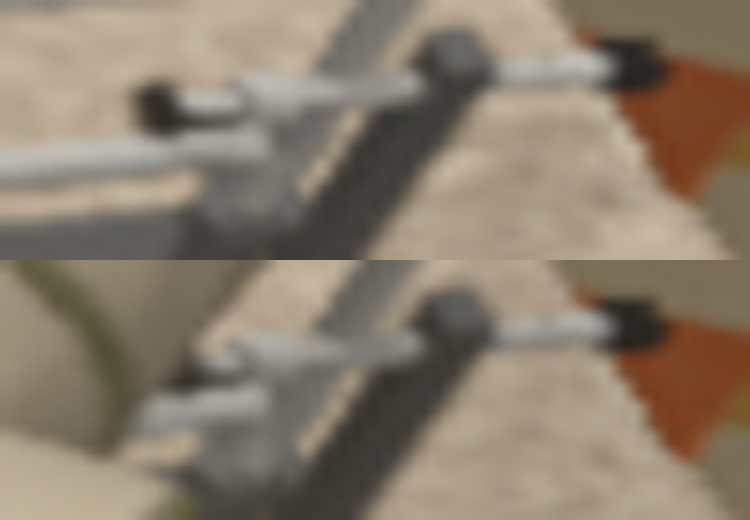

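```bash
python3 -m jog '[{"linear":[-0.0003,0.002,-0.003],"rotation":[0,0,0],"grip":0},{"linear":[-0.0003,0.0043,-0.006],"rotation":[0,0,0],"grip":0},{"linear":[-0.0003,0.0043,-0.006],"rotation":[0,0,0],"grip":0}]' >/dev/null; python3 - <<'E'
from h import *
say()
E
for i in 1 2; do python3 -m jog '[{"linear":[0.0007,-0.0006,0],"rotation":[0,0,0.02],"grip":0},{"linear":[0.0007,-0.0006,0],"rotation":[0,0,0.02],"grip":0},{"linear":[0.0007,-0.0006,0],"rotation":[0,0,0.02],"grip":0}]' >/dev/null;python3 - <<'E'
from h import *
say()
E
done
```

```text
t 12.68 pos [ 478.6 -282.1  245.1] F [-0.81  0.25 -2.57] M [ 0.08   0.027 -0.037] w 9.6 j [-0.74  0.36  1.33 -0.    1.45  0.86] tilt/yaw [ 0.001 -0.001 -1.   ] -91.98
t 12.93 pos [ 478.4 -282.1  245. ] F [ 0.13  0.66 -2.06] M [ 0.19   0.062 -0.008] w 10.0 j [-0.75  0.35  1.34  0.01  1.44  0.86] tilt/yaw [ 0.011 -0.001 -1.   ] -91.98
t 13.18 pos [ 478.  -282.1  244.8] F [ 0.41  0.8  -1.92] M [0.321 0.18  0.012] w 9.7 j [-0.75  0.34  1.35  0.01  1.43  0.85] tilt/yaw [ 0.021 -0.002 -1.   ] -91.99
```

```bash
for i in 1 2; do python3 -m jog '[{"linear":[0.0005,-0.0004,0],"rotation":[0,0,0.014],"grip":0},{"linear":[0.0005,-0.0004,0],"rotation":[0,0,0.014],"grip":0},{"linear":[0.0005,-0.0004,0],"rotation":[0,0,0.014],"grip":0}]' >/dev/null;python3 - <<'E'
from h import *
say()
E
done
```

```text
t 13.43 pos [ 477.9 -282.   244.7] F [-0.98  1.69 -0.71] M [ 0.308  0.28  -0.034] w 9.8 j [-0.75  0.34  1.36  0.02  1.43  0.85] tilt/yaw [ 0.028 -0.002 -1.   ] -92.0
t 13.68 pos [ 477.6 -282.   244.7] F [-0.87  2.16  0.13] M [0.354 0.399 0.042] w 10.0 j [-0.76  0.33  1.36  0.02  1.42  0.85] tilt/yaw [ 0.035 -0.002 -0.999] -92.0
```

```bash
python3 -m jog '[{"linear":[0,0,-0.0015],"rotation":[0,0,-0.016],"grip":0},{"linear":[0,0,-0.0015],"rotation":[0,0,-0.016],"grip":0},{"linear":[0,0,-0.0015],"rotation":[0,0,-0.016],"grip":0}]' >/dev/null;python3 - <<'E'
from h import *
say()
E
```

```text
t 13.93 pos [ 477.6 -281.7  244.6] F [-2.5   1.17  0.02] M [ 0.129  0.429 -0.063] w 10.1 j [-0.75  0.34  1.36  0.02  1.43  0.85] tilt/yaw [ 0.026 -0.002 -1.   ] -92.0
```

```bash
for i in 1 2; do python3 -m jog '[{"linear":[0,-0.0013,0],"rotation":[0,0,0],"grip":0},{"linear":[0,-0.0013,0],"rotation":[0,0,0],"grip":0},{"linear":[0,-0.0013,0],"rotation":[0,0,0],"grip":0}]' >/dev/null;python3 - <<'E'
from h import *
say()
E
done
```

```text
t 14.18 pos [ 477.3 -281.7  244.6] F [ 0.57  0.45 -0.05] M [ 0.089  0.152 -0.069] w 9.5 j [-0.75  0.34  1.36  0.02  1.43  0.85] tilt/yaw [ 0.027 -0.002 -1.   ] -92.0
t 14.43 pos [ 477.  -281.7  244.6] F [-0.29  0.86 -1.15] M [0.123 0.001 0.02 ] w 10.1 j [-0.75  0.34  1.36  0.02  1.43  0.85] tilt/yaw [ 0.027 -0.002 -1.   ] -92.0
```

```bash
python3 -m jog '[{"linear":[0.0004,0,0],"rotation":[0,0,0],"grip":0},{"linear":[0.0004,0,0],"rotation":[0,0,0],"grip":2},{"linear":[0.0004,0,0],"rotation":[0,0,0],"grip":5},{"linear":[0.0004,0,0],"rotation":[0,0,0],"grip":7}]' 20;python3 - <<'E'
from h import *
say()
E
python3 -m jog '[{"linear":[0,0,0],"rotation":[0,0,0],"grip":8},{"linear":[0,0,0],"rotation":[0,0,0],"grip":9},{"linear":[0,0,0],"rotation":[0,0,0],"grip":10},{"linear":[0,0,0],"rotation":[0,0,0],"grip":10.5},{"linear":[0,0,0],"rotation":[0,0,0],"grip":11},{"linear":[0,0,0],"rotation":[0,0,0],"grip":11.5}]';python3 - <<'E'
from h import *
say()
E
```

```text
time_s: 14.77
eef_pos: [477.0, -281.6, 244.5]
ee_rot: [0.498, 0.515, 0.484, -0.502]
force: [-0.1, 1.8, -0.4]
grip_width: 0.116
t 14.77 pos [ 477.  -281.6  244.5] F [-0.08  1.83 -0.37] M [0.225 0.111 0.013] w 9.9 j [-0.75  0.34  1.36  0.02  1.43  0.85] tilt/yaw [ 0.027 -0.002 -1.   ] -92.0
time_s: 15.27
eef_pos: [477.0, -281.6, 244.4]
ee_rot: [0.498, 0.515, 0.484, -0.502]
force: [0.4, 1.7, -1.7]
grip_width: 0.137
t 15.27 pos [ 477.  -281.6  244.4] F [ 0.4   1.69 -1.67] M [0.165 0.088 0.005] w 11.7 j [-0.75  0.34  1.36  0.02  1.42  0.85] tilt/yaw [ 0.027 -0.002 -1.   ] -92.0
```

```bash
python3 -m jog '[{"linear":[0,0,0],"rotation":[0,0,0],"grip":12},{"linear":[0,0,0],"rotation":[0,0,0],"grip":12.4},{"linear":[0,0,0],"rotation":[0,0,0],"grip":12.8},{"linear":[0,0,0],"rotation":[0,0,0],"grip":13.2},{"linear":[0,0,0],"rotation":[0,0,0],"grip":13.6},{"linear":[0,0,0],"rotation":[0,0,0],"grip":14}]'>/dev/null;python3 - <<'E'
from h import *
say()
E
python3 -m jog '[{"linear":[0,0,0],"rotation":[0,0,0],"grip":14.5},{"linear":[0,0,0],"rotation":[0,0,0],"grip":15},{"linear":[0,0,0],"rotation":[0,0,0],"grip":15.5},{"linear":[0,0,0],"rotation":[0,0,0],"grip":16}]'>/dev/null;python3 - <<'E'
from h import *
say(); grab("wrist","w7"); grab("scene","s7")
crop("w7",120,60,540,380,1.8,"w7c")
im=[cv2.resize(load(t)["p"][222:248,478:528,::-1],None,fx=15,fy=10,interpolation=cv2.INTER_CUBIC) for t in ("s6","s7")]
cv2.imwrite("pics/cmp7.png",np.vstack(im))
E
```

```text
t 15.77 pos [ 477.  -281.7  244.4] F [ 0.66 -0.28  0.98] M [ 0.024 -0.002  0.009] w 13.9 j [-0.75  0.34  1.36  0.02  1.42  0.85] tilt/yaw [ 0.027 -0.002 -1.   ] -92.0
t 16.1 pos [ 477.  -281.7  244.5] F [ 0.4   0.57 -0.37] M [ 0.039 -0.014  0.025] w 15.9 j [-0.75  0.34  1.36  0.02  1.42  0.85] tilt/yaw [ 0.027 -0.002 -1.   ] -92.0
```

View pics/w7c.png

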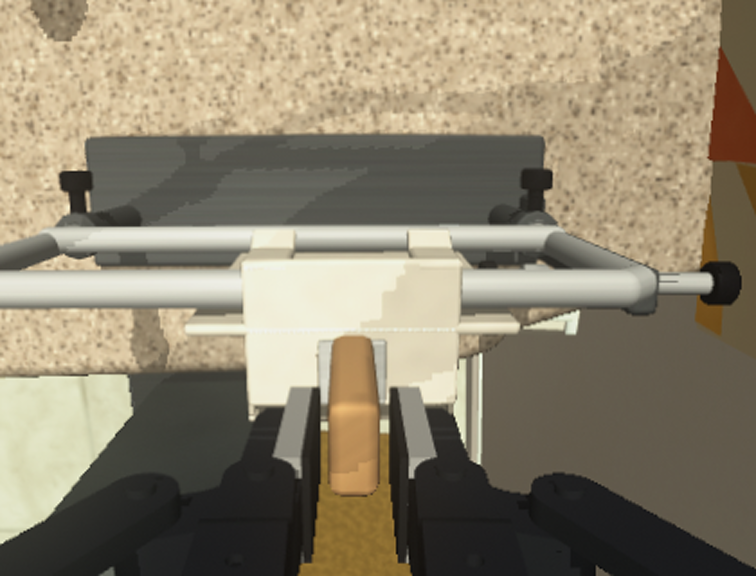

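View pics/cmp7.png

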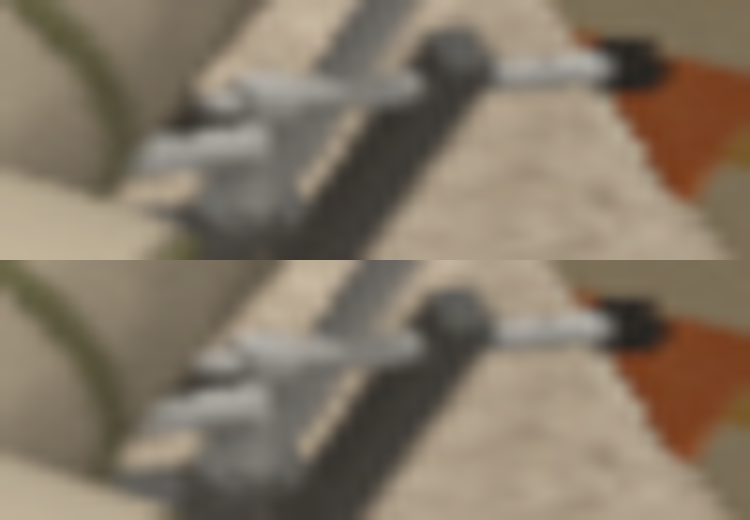

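```bash
python3 -m jog '[{"linear":[0,0,0],"rotation":[0,0,0],"grip":22},{"linear":[0,0,0],"rotation":[0,0,0],"grip":28},{"linear":[0,0,0],"rotation":[0,0,0],"grip":32},{"linear":[-0.05,0,0],"rotation":[0,0,0],"grip":32},{"linear":[-0.12,0,0],"rotation":[0,0,0],"grip":32},{"linear":[-0.2,0,0],"rotation":[0,0,0],"grip":32},{"linear":[-0.27,-0.02,0],"rotation":[0,0,0],"grip":32},{"linear":[-0.27,-0.15,0],"rotation":[0,0,0],"grip":32},{"linear":[-0.27,-0.3,0],"rotation":[0,0,0],"grip":32},{"linear":[-0.27,-0.4,0],"rotation":[0,0,0],"grip":32},{"linear":[-0.27,-0.4,0],"rotation":[0,0,0],"grip":32},{"linear":[-0.27,-0.4,0],"rotation":[0,0,0],"grip":32}]';python3 - <<'E'
from h import *
say(); grab("wrist","w8"); grab("scene","s8");grab("top","t8"); crop("s8",400,170,540,290,5,"s8c"); crop("t8",330,180,590,330,3,"t8c")
E
```

```text
time_s: 17.2
eef_pos: [354.2, -277.5, 322.8]
ee_rot: [0.498, 0.515, 0.483, -0.503]
force: [1.0, -0.7, -0.1]
grip_width: 0.373
t 17.2 pos [ 354.2 -277.5  322.8] F [ 0.99 -0.7  -0.11] M [-0.038  0.033  0.033] w 31.9 j [-0.94  0.07  1.49  0.02  1.57  0.67] tilt/yaw [ 0.028 -0.003 -1.   ] -92.11
```

View pics/w8.png

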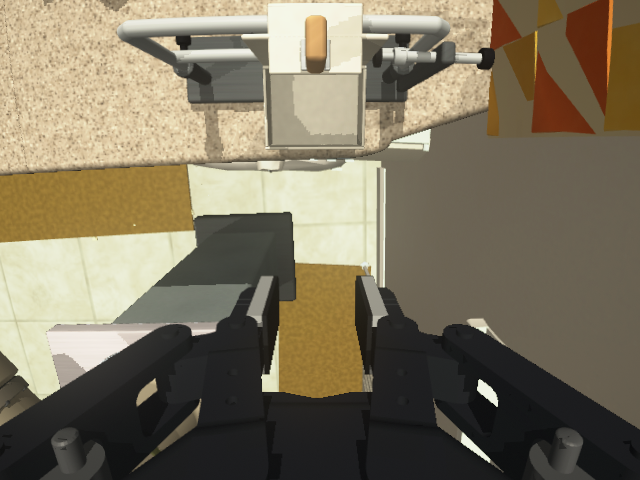

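View pics/s8c.png

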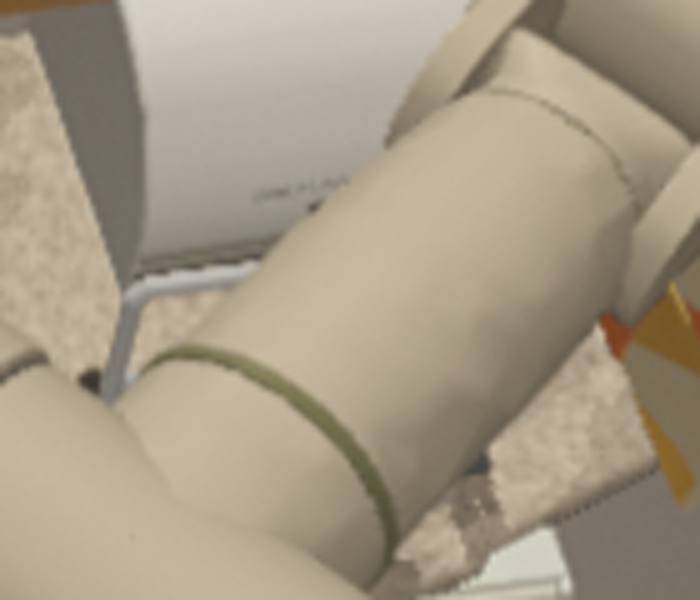

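View pics/t8c.png

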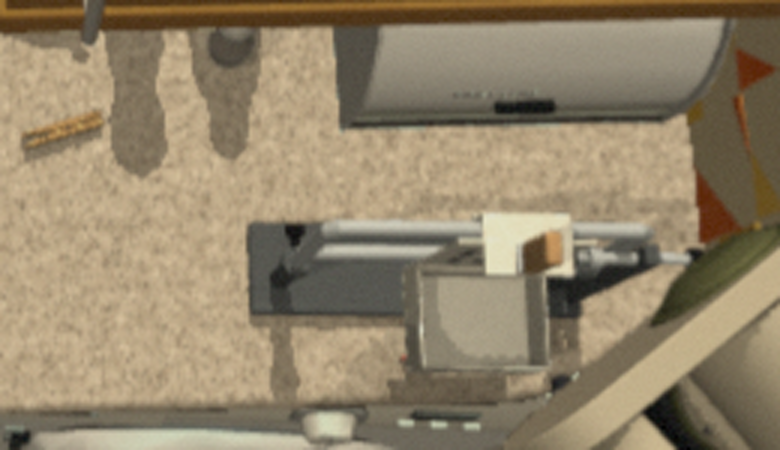

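```bash
python3 -m jog '[{"linear":[0,0,-0.15],"rotation":[0,0,0],"grip":32},{"linear":[0,0,-0.3],"rotation":[0,0,0],"grip":32},{"linear":[0,0,-0.6],"rotation":[0,0,0],"grip":32},{"linear":[0,0,-0.9],"rotation":[0,0,0],"grip":32},{"linear":[0,0,-0.9],"rotation":[0,0,0],"grip":32},{"linear":[0,0,-0.9],"rotation":[0,0,0],"grip":32},{"linear":[0,0,-0.9],"rotation":[0,0,0],"grip":32},{"linear":[0,0,-0.9],"rotation":[0,0,0],"grip":32},{"linear":[0,0,-0.9],"rotation":[0,0,0],"grip":32}]';python3 - <<'E'
from h import *
say(); grab("scene","s9");grab("top","t9")
im=[cv2.resize(load(t)["p"][180:280,400:540,::-1],None,fx=5.7,fy=3,interpolation=cv2.INTER_CUBIC) for t in ("scene0","s9")]
cv2.imwrite("pics/cmp9.png",np.vstack(im))
crop("t9",390,220,590,320,4,"t9c")
z=load("s9"); P=cloud(z); a=load("top0")["p"].astype(int); 
E
```

```text
time_s: 18.1
eef_pos: [365.4, -6.7, 321.8]
ee_rot: [0.499, 0.514, 0.485, -0.501]
force: [-0.8, 0.4, 0.5]
grip_width: 0.374
t 18.1 pos [365.4  -6.7 321.8] F [-0.79  0.37  0.46] M [0.035 0.031 0.017] w 32.0 j [-0.35 -0.14  1.69  0.01  1.56  1.25] tilt/yaw [ 0.027 -0.002 -1.   ] -91.76
```

View pics/cmp9.png

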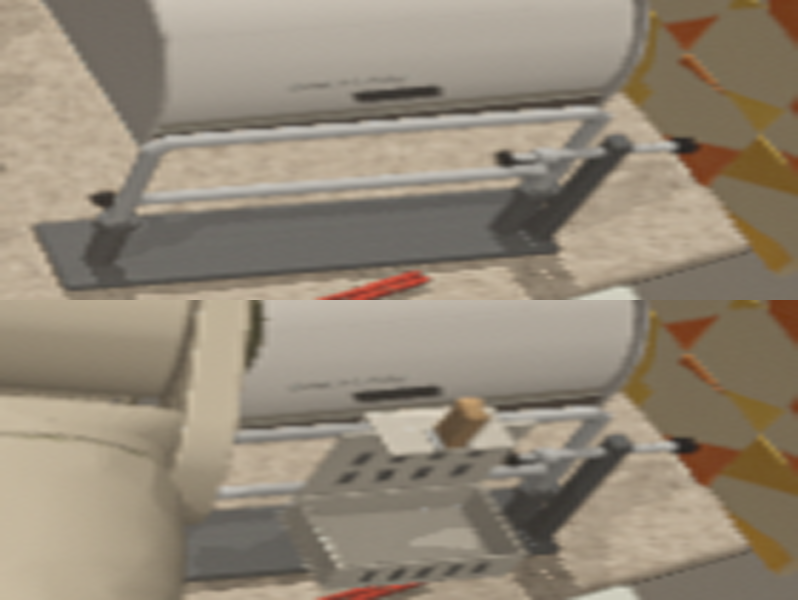

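View pics/t9c.png

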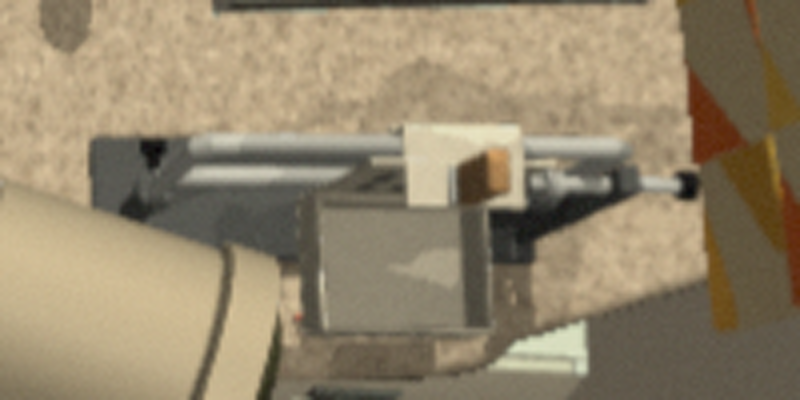

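```bash
python3 - <<'E'
from h import *
for t in ("scene0","s9"):
    p=load(t)["p"][226:240,483:497].mean(2); print(t,p.min(0).round(0))
say()
from rig import finish_job
print(finish_job())
E
```

```text
scene0 [136. 135. 137. 135.  70.  46.  52.  69.  83.  95.  97. 102. 112. 102.]
s9 [ 75.  93. 109. 113. 114.  83.  46.  47.  72.  91.  93.  91.  97. 101.]
t 18.2 pos [365.3  -8.  321.6] F [ 0.87  0.25 -0.29] M [-0.063 -0.015 -0.013] w 32.0 j [-0.35 -0.14  1.69  0.01  1.56  1.25] tilt/yaw [ 0.026 -0.002 -1.   ] -91.96
the job is handed in; nothing more can be done
None
```

The caddy is hanging by both hooks on the top rail, basket towards the robot, with its sheet edge still against the side stop's tip. I handed the job in at about 18 s of robot time.

- **Pick and hang:** I gripped the caddy by its wooden grip and turned it about 160° so the basket faces you. It went over the rail about 40 mm clear of the stop tip. By touch, I found the sheet's contact with the rail and then the rail top, at about 227 mm (the cameras gave about 228 mm).
- **Slide:** I slid it along the rail until the tip was pushed in about 4 to 4.5 mm, with about 2.2 N against the grip. Then I eased back to leave roughly 2.5 mm.
- **Release:** I tilted the caddy about 1.5° until it met the lower bar, brought the wrist load close to zero and opened the fingers slowly. No swing or drop showed in the readings or pictures.

**Last checks:**
- The final scene picture shows both the rail and the sheet edge against the tip in place. The tip sits about 1 pixel (2 to 3 mm) in from where it started.
- The arm was touching nothing, with forces at noise level.
- In the pictures I looked at, the bystanders appear not to have moved. I did not measure them, and the red peg is mostly hidden behind the basket in the last views.

**One disagreement:** the dark knob on the rod's far end did not move clearly when I pushed. I therefore judged how far the tip went in from its own shift in the pictures and from the force, and those two agreed.

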